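# Pack the fittings tray for the boiler job

## Task

Pack the four fittings for the boiler job into the tray: lay the large nut-ended pipe tail lengthwise in the long trough and the large elbow flat in the square dish, stand the white valve head upright in the round dish, and thread the brass ring over the post so that it lies flat on the base. The small pipe tail and the small elbow do not belong to this job: leave them lying where they are.

Things in the scene. Friction and masses are not known exactly. Their poses are not given: they have to be found in the camera images.
- tail: Large pipe tail: a copper tube 22 mm in diameter and 90 mm long, lying level, with a brass hexagon nut (30 mm across flats, 35 mm across corners, 16 mm thick) at each end; 58 mm of bare tube between the nuts. Its x axis runs along the tube; origin at the middle of the tube's axis, 15 mm above what it lies on. About 180 g.
- elbow: Large copper elbow, two arms 28 mm in diameter at a right angle, lying flat, 62 x 62 mm overall. Origin at the centre of that square, at the arms' axes, 14 mm above what it lies on. The axes meet at x, y = (-17, -17) mm; one arm runs from there along +x to x = 31 mm, the other along +y to y = 31 mm. z is square to the plane of the arms. About 120 g.
- valve_head: White round radiator valve head standing upright: brass collar 34 mm in diameter and 14 mm high below, white body 44 mm in diameter from 14 to 50 mm height, top at 52 mm. Origin: centre of its underside, z up. About 140 g.
- ring: Plain brass ring lying flat, 54 mm outer diameter, 34 mm hole, 14 mm thick. Origin: centre of its underside, z along its axis. About 160 g.
- trough: Long trough for the large pipe tail. One of 4 grey holders fixed on a fixed plywood tray (226 x 276 mm, rim 12 mm above the worktop), which trade places on its 2 x 2 grid (pitch 106 mm in x, 128 mm in y). Origin: centre of underside, 4 mm above the worktop, z up. Outer size 68 x 122 mm, long side along its y axis; inside 62 x 116 mm, walls 3 mm thick; inner floor 4 mm, rim 12 mm above its origin.
- square_dish: Square dish, the holder for the large elbow. One of 4 grey holders fixed on a fixed plywood tray (226 x 276 mm, rim 12 mm above the worktop), which trade places on its 2 x 2 grid (pitch 106 mm in x, 128 mm in y). Origin: centre of underside, 4 mm above the worktop, z up. Outer size 102 x 102 mm, inside 96 x 96 mm, walls 3 mm thick along its x and y; inner floor 4 mm, rim 12 mm above its origin.
- round_dish: Round dish, the holder for the valve head. One of 4 grey holders fixed on a fixed plywood tray (226 x 276 mm, rim 12 mm above the worktop), which trade places on its 2 x 2 grid (pitch 106 mm in x, 128 mm in y). Origin: centre of underside, 4 mm above the worktop, z up. Outer diameter 70 mm, inside 64 mm; inner floor 4 mm, rim 12 mm above its origin.
- post: Upright steel post, 12 mm in diameter, on a round base 80 mm in diameter, for the ring. One of 4 grey holders fixed on a fixed plywood tray (226 x 276 mm, rim 12 mm above the worktop), which trade places on its 2 x 2 grid (pitch 106 mm in x, 128 mm in y). Origin: centre of underside, 4 mm above the worktop, z up. Top of the base 4 mm above its origin, top of the post 38 mm above its origin.
- small_tail: Look-alike to be left alone: small pipe tail, copper tube 15 mm in diameter and 62 mm long with 22 mm hexagon nuts 12 mm thick. Its x axis runs along the tube; origin at the middle of its axis, 11 mm above the worktop. About 80 g.
- small_elbow: Look-alike to be left alone: small copper elbow, arms 18 mm in diameter, 42 x 42 mm overall, lying flat. Origin at the centre of that square, 9 mm above the worktop; arms as on the large elbow. About 50 g.
Not all that is in view belongs to the job. Of the things that look like the valve_head, take the one that is nearest to the robot's base at the start.

How it is judged:
By the outcome, as a careful person would: the job done as asked, in the order asked, and still so for the second after the job is handed in, with the robot touching nothing.
It also fails if it takes over 104 s, if anything falls off the work surface, if the arm or the gripper's body presses on something with over 40 N, if the wrist force passes 120 N, or if a joint passes its speed limit or range.

## Robot

A 7-joint arm with a two-finger parallel gripper is mounted at the origin on the work surface. World frame = base frame: x ahead of the robot, y to its left, z up, the work surface at z = 0. Lengths are in m, angles in rad, forces in N, time in s.
With the tool pointing down it reaches from about 0.4 to 0.85 m from the base axis. Payload 4.4 kg.
Tool frame: the origin (TCP) lies midway between the tips of the shut fingers; the grasp point (between the pads) lies 19 mm behind it; z points along the fingers, y is the line along which they close (so a half turn about z gives the same grasp; the last joint's range is limited). The gripper opens to 94 mm and grips with 3 to 60 N. Pads are 16 mm wide; open, the fingers measure 119 mm over their backs; the gripper's body (75 mm by 177 mm) begins 78 mm behind the grasp point.
Start: joints at [-1.308, 0.628, 0.038, 1.517, -0.027, 0.996, -0.02], TCP at [0.21, 0.615, 0.205] pointing down, gripper open.
Joint ranges: [-3.06, 3.06], [-0.37, 2.12], [-1.25, 1.32], [0.18, 2.47], [-1.1, 4.24], [0.23, 1.98], [-2.94, 2.94]. Speed limits (rad/s): [2.57, 2.57, 3.14, 3.14, 3.14, 3.14, 3.14].

## Interface

Orientations are given as a unit quaternion [x, y, z, w].
In Python, from rig import env gives the robot as it stands. The module is installed in compiled form; this text tells all that it offers.
- The arm moves only by the tool step_arm, never from a script. Its argument "commands" is text: rows parted by semicolons, each of 7 numbers parted by spaces: the shift along the tool's x, y, z in units of 30 mm (1.0 is 30 mm), then the turn, a rotation vector about the tool's x, y, z in units of 5 degrees (1.0 is 5 degrees), then the opening, from 0 (shut) to 1 (fully open). A call has 1 to 12 rows; each row shifts and turns the commanded pose from where the row before left it, along the tool's axes as they then stand; what a row does not reach is not made up. A row lasts 1/10 s, in which the tool goes at most 50 mm and 8.59 degrees, less where a joint would pass 70% of its speed; a pose out of reach is approached as far as the arm can. A call is refused whole if a number of a shift passes 1 or a number of a turn 1, either way. A call with a gripper value outside its range is refused whole. The fingers move at their own pace and stop on an object; "squeeze" is the grip in N (left out, the last holds). Time passes only in rows, so rows that do not move let the fingers close. It gives the time, the measured TCP pose, the force, the opening and the grip force at its end, in the units of the state.
- env.observe(): the state, without advancing time (a new reading comes with each control period).
- env.snapshot(name): name is "scene" or "side" or "wrist"; returns the picture (480x640x3 uint8, red, green, blue); there is no depth.
- env.camera_model(name): a dict with "fx", "fy", "cx", "cy" (pixels), "xyz" and "rotation" of the camera in the world; the wrist camera has in their place "hand_eye" (4x4, takes a point from camera to tool coordinates, whose origin is the TCP and whose axes are the flange's). Camera axes: x right, y down, z forward; pixel columns grow to the right and rows downward; lengths in m; the calibration is good to about 2 mm. The wrist camera is an equidistant fisheye: a pixel r from the principal point sees the ray r / f radians off the axis. A picture is of the moment at which its call begins: read the wrist's pose just before it. camera_model takes no time and is no camera call.
- env.close_job(): hands the job in; it is judged then, once.
The state is a dict: "t": time; "joint_positions": joint angles; "dq": joint speeds; "joint_efforts": joint torques, N m; "ee_pos": TCP position; "ee_rot": TCP orientation; "wrist_force": force on the tool from outside, world axes, zero at the start; "wrist_torque": the same for the moment, N m; "opening": finger opening in m; "grip_force": force on a finger pad.
Only numpy, scipy, OpenCV 4.12 (cv2) and the standard library are available. Lean on these libraries where they do the work, as an engineer would, in place of code of your own. Each camera call takes 0.05 s, during which the arm holds its last target. There are 200 camera calls.

## Working session

There is one attempt and no reset: what is moved stays moved. The work goes in short steps, Python scripts to look and compute and a tool call to move; the robot and the scene stay as the last step left them, time stands still between calls to the robot, and variables do not carry over. Pictures are saved under pics/ and viewed, at most 15 in all, crops included, and the job is handed in when it is done.

Besides the shell and the picture viewer there is one more tool, called by a JSON object that holds its "api" and its "payload". step_arm: Moves the arm, as the interface text tells. Its arguments: {"type":"object","properties":{"commands":{"type":"string"},"squeeze":{"type":"number"}},"required":["commands"]}

```bash
mkdir -p pics; python3 - <<'E'
from rig import env
import cv2,numpy as np
o=env.observe();print({k:np.round(v,3).tolist() for k,v in o.items()})
for n in("scene","side","wrist"):
    print(n,env.camera_model(n))
    cv2.imwrite(f"pics/{n}0.png",env.snapshot(n)[:,:,::-1])
E
```

```text
{'t': 0.0, 'joint_positions': [-1.308, 0.629, 0.038, 1.518, -0.027, 0.996, -0.02], 'dq': [-0.0, -0.001, 0.001, -0.001, -0.0, 0.001, 0.001], 'joint_efforts': [-0.0, -54.973, 1.143, -18.665, -0.052, 0.023, 0.0], 'ee_pos': [0.21, 0.615, 0.205], 'ee_rot': [0.164, 0.987, -0.001, -0.0], 'wrist_force': [0.299, 1.027, 0.196], 'wrist_torque': [-0.02, 0.009, -0.028], 'grip_force': 0.0, 'opening': 0.094}
scene {'fx': 445.68521583864225, 'fy': 445.68521583864225, 'cx': 318.05012106627805, 'cy': 246.89298086855484, 'xyz': array([ 1.27968271, -0.29524166,  0.54895128]), 'rotation': array([ 0.72131179,  0.5149416 , -0.27870152, -0.36995933])}
side {'fx': 511.29209778605923, 'fy': 511.29209778605923, 'cx': 314.2930022228159, 'cy': 245.55154137013682, 'xyz': array([ 0.42745917, -0.7609827 ,  0.68694636]), 'rotation': array([ 0.90769619, -0.09024356,  0.03011663, -0.40870125])}
wrist {'fx': 371.64829954431775, 'fy': 371.64829954431775, 'cx': 328.31732017991135, 'cy': 244.1128284592024, 'hand_eye': array([[-1.08732593e-03, -9.59904428e-01, -2.80325358e-01,
         8.03968140e-02],
       [ 9.99999236e-01, -8.78962186e-04, -8.69009534e-04,
         1.19991187e-03],
       [ 5.87770710e-04, -2.80326089e-01,  9.59904651e-01,
        -1.79962947e-01],
       [ 0.00000000e+00,  0.00000000e+00,  0.00000000e+00,
         1.00000000e+00]])}
```

View pics/scene0.png

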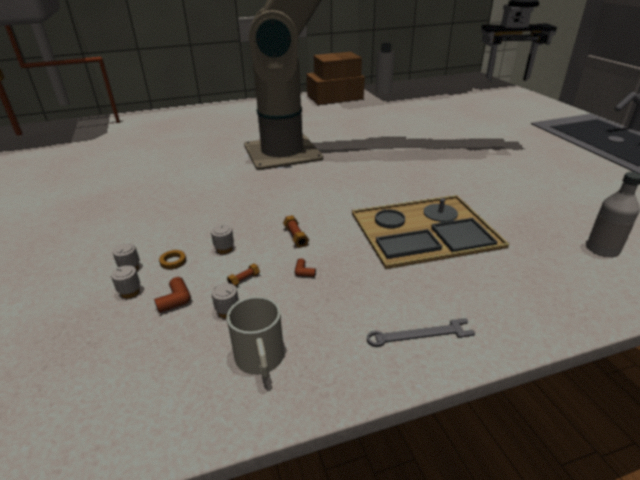

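View pics/side0.png

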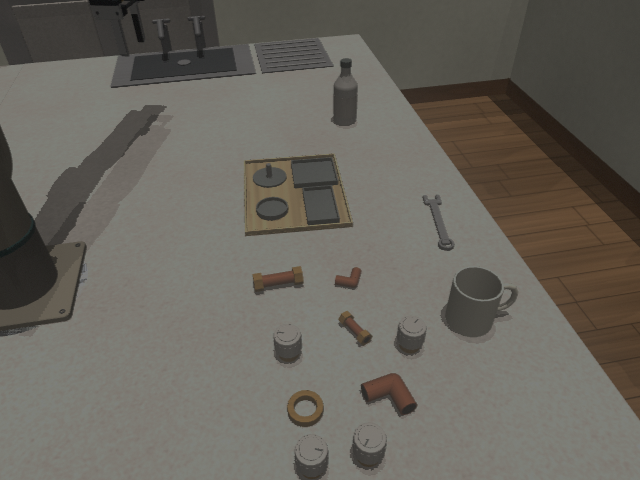

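Scene view shows the tray at (430,228), with the tail at (296,230) and the elbow at (173,296). The ring is at (173,258), the small tail at (244,274) and the small elbow at (305,269). Four valve heads are at (126,257), (126,281), (222,239) and (225,299). In the side view the heads are at (288,341), (411,333), (312,455) and (369,444).

```bash
cat > h.py <<'E'
from rig import env
import cv2,numpy as np
from scipy.spatial.transform import Rotation as R
def cam(n):
    m=env.camera_model(n)
    return m,R.from_quat(m["rotation"]).as_matrix(),np.array(m["xyz"])
def ray(n,uv):
    m,r,c=cam(n); uv=np.atleast_2d(uv).astype(float)
    d=np.c_[(uv[:,0]-m["cx"])/m["fx"],(uv[:,1]-m["cy"])/m["fy"],np.ones(len(uv))]@r.T
    return c,d
def plane(n,uv,z):
    c,d=ray(n,uv); return c+d*((z-c[2])/d[:,2])[:,None]
def proj(n,P):
    m,r,c=cam(n); q=(np.atleast_2d(P)-c)@r
    return np.c_[m["fx"]*q[:,0]/q[:,2]+m["cx"],m["fy"]*q[:,1]/q[:,2]+m["cy"]]
def tri(u,v):
    A=np.zeros((3,3));b=np.zeros(3)
    for n,p in(("scene",u),("side",v)):
        c,d=ray(n,p);d=d[0]/np.linalg.norm(d[0]);M=np.eye(3)-np.outer(d,d);A+=M;b+=M@c
    return np.linalg.solve(A,b)
E
python3 - <<'E'
from h import *
print("base",proj("scene",[0,0,0]),proj("side",[0,0,0]))
for a,b in(((222,239),(288,341)),((225,299),(411,333)),((126,257),(312,455)),((126,281),(369,444)),((296,230),(278,280)),((173,258),(306,407))): print(a,tri(a,b))
im=cv2.imread("pics/side0.png");hsv=cv2.cvtColor(im,cv2.COLOR_BGR2HSV)
m=cv2.inRange(hsv,(0,90,40),(30,255,255));m[:265]=0;m[:,:230]=0;m[:,440:]=0
k,l,s,c=cv2.connectedComponentsWithStats(m)
for i in range(1,k):
    if s[i,4]<60: continue
    cn=cv2.findContours((l==i).astype(np.uint8),0,2)[0][0]
    print(s[i],c[i].round(1),"z.012:",plane("side",c[i],.012).round(4))
    P=plane("side",cn[:,0],.012)[:,:2].astype(np.float32); print("  rect",cv2.minAreaRect(P*1000))
cv2.imwrite("pics/c1.png",cv2.resize(im[140:250,230:370],None,fx=5.5,fy=5.4,interpolation=2))
cv2.imwrite("pics/c2.png",cv2.resize(im[255:480,230:450],None,fx=2.6,fy=2.6,interpolation=2))
E
```

```text
base [[282.5868968  152.49844364]] [[ 21.90359486 287.31398698]]
(222, 239) [ 0.47028018 -0.25145198  0.03069019]
(225, 299) [ 0.66646975 -0.27533249  0.03200056]
(126, 257) [ 0.47278676 -0.44338331  0.0323948 ]
(126, 281) [ 0.550787   -0.44233659  0.03017199]
(296, 230) [ 0.47329005 -0.09300117  0.01613579]
(173, 258) [ 0.47851114 -0.3580152   0.01096411]
[253 267  50  22 503] [277.1 277.1] z.012: [[ 0.4736 -0.0849  0.012 ]]
  rect ((474.9180908203125, -85.12037658691406), (90.87419891357422, 40.0059700012207), 1.5777637958526611)
[335 268  25  17 218] [349.3 277.3] z.012: [[ 0.6048 -0.1132  0.012 ]]
  rect ((602.8040771484375, -106.63551330566406), (43.43633270263672, 41.36116027832031), 69.24803161621094)
[339 311  31  32 267] [353.7 325.9] z.012: [[ 0.5846 -0.2266  0.012 ]]
  rect ((583.5538330078125, -226.28375244140625), (23.418535232543945, 66.64387512207031), 23.73628807067871)
[363 374  52  35 863] [389.6 388.8] z.012: [[ 0.6077 -0.3552  0.012 ]]
  rect ((603.1434326171875, -361.6307373046875), (58.33255386352539, 58.653564453125), 10.248862266540527)
[287 390  36  33 497] [304.9 406.3] z.012: [[ 0.4775 -0.3586  0.012 ]]
  rect ((477.53375244140625, -357.5679626464844), (51.252445220947266, 51.406253814697266), 1.5109537839889526)
```

View pics/c1.png

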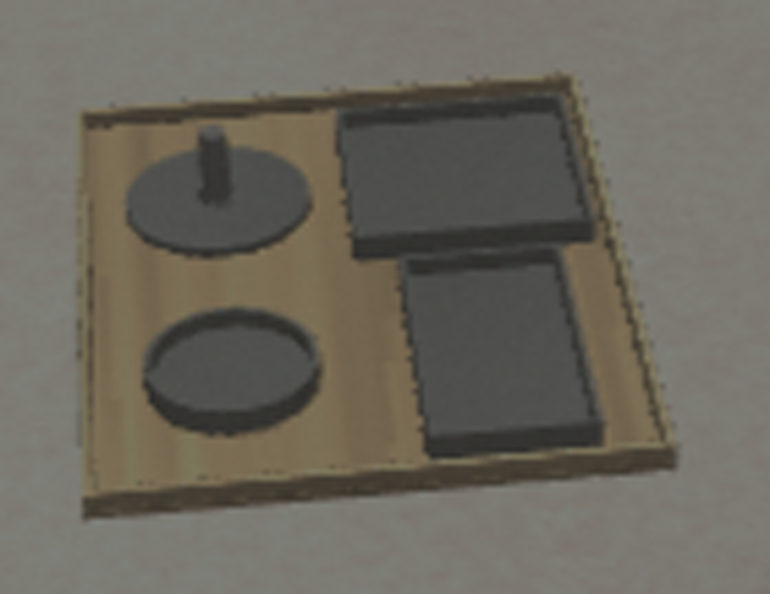

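View pics/c2.png

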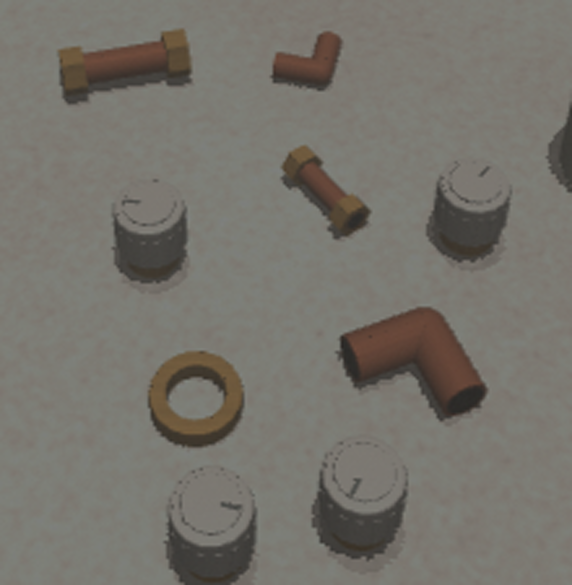

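The scene and side views triangulate the four heads at base distances of 0.533 m (scene 222,239 / side 288,341), 0.648 m (126,257 / 312,455), 0.706 m (126,281 / 369,444) and 0.721 m (225,299 / 411,333). The first is clearly nearest, so it is the one meant. The second crop confirms it is a white head with a brass collar at crop (150,228). The tray crop shows the post upper left, the square dish upper right, the round dish lower left and the trough lower right.

```bash
python3 - <<'E'
from h import *
s=lambda p:np.array(p)/[5.5,5.4]+[230,140]
q=lambda p:np.array(p)/2.6+[230,255]
P=lambda n,p,z:print(n,(plane("side",p,z)*1000).round(1)[:,:2].tolist())
P("trough rim TL TR BR BL",s([(402,262),(563,250),(602,427),(428,438)]),.016)
P("square rim",s([(338,115),(560,98),(593,222),(353,238)]),.016)
P("round rim L R T B",s([(144,362),(322,362),(232,308),(232,412)]),.016)
P("postbase L R T B",s([(126,202),(312,195),(219,147),(219,252)]),.008)
P("posttop",s([(212,130)]),.042)
P("tray rim TL TR BR BL",s([(82,115),(573,78),(678,448),(85,500)]),.012)
P("tail nut centres",q([(73,72),(176,53)]),.015)
P("elbow corner,end1,end2",q([(427,325),(352,357),(464,400)]),.014)
P("valve top L R T B",q([(114,205),(187,205),(150,180),(150,229)]),.05)
P("ring top L R T B",q([(149,395),(243,395),(196,351),(196,437)]),.013)
from scipy.spatial.transform import Rotation as R
o=env.observe();print(R.from_quat(o["ee_rot"]).as_matrix().round(3))
E
```

```text
trough rim TL TR BR BL [[569.0, 179.1], [635.5, 173.4], [624.5, 54.1], [558.5, 61.4]]
square rim [[561.0, 297.4], [659.7, 289.9], [652.2, 190.8], [552.1, 200.7]]
round rim L R T B [[457.7, 132.9], [526.4, 117.9], [496.4, 161.8], [487.6, 93.4]]
postbase L R T B [[462.6, 260.3], [541.6, 248.4], [507.2, 295.2], [497.0, 214.0]]
posttop [[502.0, 256.2]]
tray rim TL TR BR BL [[450.2, 328.7], [670.5, 311.6], [650.9, 40.2], [427.2, 56.6]]
tail nut centres [[437.2, -94.9], [511.5, -91.3]]
elbow corner,end1,end2 [[618.6, -343.2], [570.1, -355.0], [624.1, -393.9]]
valve top L R T B [[449.0, -246.7], [492.3, -255.7], [473.2, -231.9], [467.6, -268.9]]
ring top L R T B [[452.0, -355.1], [503.9, -365.7], [482.9, -332.5], [473.4, -385.6]]
[[-0.946  0.323 -0.   ]
 [ 0.323  0.946 -0.001]
 [ 0.    -0.001 -1.   ]]
```

```bash
cat >> h.py <<'E'
def plan(x,y,z,az):
    """target TCP (mm), azimuth of tool y (deg, world)"""
    o=env.observe();M=R.from_quat(o["ee_rot"]).as_matrix();p=np.array(o["ee_pos"])
    a0=np.degrees(np.arctan2(M[1,1],M[0,1]));d=(az-a0+180)%360-180
    a=np.radians(az);Y=np.array([np.cos(a),np.sin(a),0]);Z=np.array([0,0,-1.]);X=np.cross(Y,Z)
    D=np.array([x,y,z])/1000-p
    tilt=np.degrees(np.arccos(-M[2,2]))
    print("t%.1f pos"%o["t"],(p*1000).round(1),"az %.1f tilt %.2f j7 %.2f"%(a0,tilt,o["joint_positions"][6]),"| turn rz units %.2f, then shift units x %.3f y %.3f z %.3f"%(-d/5,D@X/.03,D@Y/.03,D@Z/.03))
def wrist(name,h=None):
    o=env.observe();im=env.snapshot("wrist");cv2.imwrite("pics/%s.png"%name,im[:,:,::-1])
    return o,im
def wplane(o,uv,z):
    m=env.camera_model("wrist");uv=np.atleast_2d(uv).astype(float)
    d=(uv-[m["cx"],m["cy"]])/m["fx"];th=np.linalg.norm(d,axis=1);k=np.sinc(th/np.pi)
    c=np.c_[d*k[:,None]/1*np.where(th>0,1,1)[:,None]/np.sinc(0),np.cos(th)]
    H=m["hand_eye"];M=R.from_quat(o["ee_rot"]).as_matrix()
    C=M@H[:3,3]+o["ee_pos"];D=c@(M@H[:3,:3]).T
    return C+D*((z-C[2])/D[:,2])[:,None]
E
python3 -c "
from h import *
plan(474,-92,120,93)"
```

```text
t0.1 pos [209.7 614.7 204.8] az 71.2 tilt 0.08 j7 -0.02 | turn rz units -4.37, then shift units x -7.564 y -23.986 z 2.826
```

{"api": "step_arm", "payload": {"commands": "0 0 0 0 0 -0.87 1;0 0 0 0 0 -0.87 1;0 0 0 0 0 -0.87 1;0 0 0 0 0 -0.87 1;0 0 0 0 0 -0.87 1;-0.31 -1 0 0 0 0 1;-0.31 -1 0 0 0 0 1;-0.31 -1 0 0 0 0 1;-0.31 -1 0 0 0 0 1;-0.31 -1 0 0 0 0 1;-0.31 -1 0 0 0 0 1;-0.31 -1 0 0 0 0 1"}}

```text
t: 1.35
ee_pos: [0.2858, 0.4074, 0.2053]
ee_rot: [-0.025, 1.0, -0.0, -0.0]
wrist_force: [1.4, 0.3, 0.3]
opening: 0.0939
grip_force: 0.0
```

{"api": "step_arm", "payload": {"commands": "-0.31 -1 0 0 0 0 1;-0.31 -1 0 0 0 0 1;-0.31 -1 0 0 0 0 1;-0.31 -1 0 0 0 0 1;-0.31 -1 0 0 0 0 1;-0.31 -1 0 0 0 0 1;-0.31 -1 0 0 0 0 1;-0.31 -1 0 0 0 0 1;-0.31 -1 0 0 0 0 1;-0.31 -1 0 0 0 0 1;-0.31 -1 0 0 0 0 1;-0.31 -1 0 0 0 0 1"}}

```text
t: 2.55
ee_pos: [0.4155, 0.0536, 0.2055]
ee_rot: [-0.025, 1.0, 0.0, -0.0]
wrist_force: [1.1, 0.4, 0.5]
opening: 0.0938
grip_force: 0.0
```

{"api": "step_arm", "payload": {"commands": "-0.31 -1 0.2 0 0 0 1;-0.31 -1 0.8 0 0 0 1;-0.31 -1 0.9 0 0 0 1;-0.31 -1 0.9 0 0 0 1;-0.2 -1 0 0 0 0 1;0 0 0 0 0 0 1;0 0 0 0 0 0 1"}}

```text
t: 3.25
ee_pos: [0.4658, -0.0931, 0.1212]
ee_rot: [-0.025, 1.0, 0.0, -0.0]
wrist_force: [0.6, -0.5, 0.0]
opening: 0.0941
grip_force: 0.0
```

```bash
python3 -c "
from h import *
plan(474,-92,120,93)
wrist('w1')"
```

```text
t3.2 pos [465.8 -93.1 121.2] az 92.8 tilt 0.04 j7 1.78 | turn rz units -0.04, then shift units x -0.275 y 0.021 z 0.041
```

View pics/w1.png

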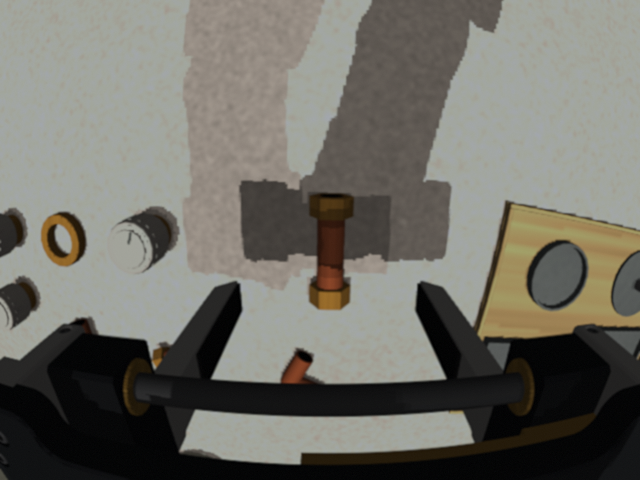

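The wrist view shows the tail centred between the fingers, with its nuts at about (331,206) and (330,294). The ring is at (63,240) and the chosen valve at (140,245).

```bash
python3 -c "
from h import *
o=env.observe()
print((wplane(o,[(331,206),(330,294)],.018)*1000).round(1))
print((wplane(o,[(63,240)],.014)*1000).round(1),(wplane(o,[(135,247)],.05)*1000).round(1),(wplane(o,[(557,272)],.016)*1000).round(1))"
```

```text
[[437.6 -91.   18. ]
 [511.5 -88.   18. ]]
[[ 478.3 -349.7   14. ]] [[ 468.9 -242.1   50. ]] [[485.6 125.7  16. ]]
```

{"api": "step_arm", "payload": {"commands": "-0.29 0.08 0.6 0 0 0 1;0 0 0.9 0 0 0 0.7;0 0 0.9 0 0 0 0.6;0 0 0.8 0 0 0 0.6;0 0 0.65 0 0 0 0.6;0 0 0 0 0 0 0.5;0 0 0 0 0 0 0;0 0 0 0 0 0 0;0 0 0 0 0 0 0;0 0 0 0 0 0 0;0 0 0 0 0 0 0;0 0 0 0 0 0 0", "squeeze": 35}}

```text
t: 4.5
ee_pos: [0.4752, -0.0901, 0.0067]
ee_rot: [-0.025, 1.0, -0.0, 0.001]
wrist_force: [-0.3, -0.8, 6.7]
opening: 0.0212
grip_force: 35.0
```

{"api": "step_arm", "payload": {"commands": "0 0 -0.9 0 0 0 0;0 0 -1 0 0 0 0;0 0 -1 0 0 0 0;0 0 -1 0 0 0.97 0;0 0 0 0 0 0.97 0;0 0 0 0 0 0.97 0;0 0 0 0 0 0.97 0;0 0 0 0 0 0.97 0;0 0 0 0 0 0.97 0;0 0 0 0 0 0.97 0;0 0 0 0 0 0.97 0;0 0 0 0 0 0.97 0"}}

```text
t: 5.7
ee_pos: [0.474, -0.0897, 0.1228]
ee_rot: [0.35, 0.937, 0.0, -0.0]
wrist_force: [-0.2, -0.4, -1.5]
opening: 0.021
grip_force: 35.0
```

{"api": "step_arm", "payload": {"commands": "0 0 0 0 0 0.97 0;0 0 0 0 0 0.97 0;0 0 0 0 0 0.97 0;0 0 0 0 0 0.97 0;0 0 0 0 0 0.97 0;0 0 0 0 0 0.97 0;0 0 0 0 0 0.97 0;0 0 0 0 0 0.97 0;0 0 0 0 0 0.97 0;0 0 0 0 0 0.97 0;0 0 0 0 0 0.97 0;0 0 0 0 0 0 0"}}

```text
t: 6.9
ee_pos: [0.4742, -0.0896, 0.1227]
ee_rot: [0.732, 0.681, -0.0, -0.0]
wrist_force: [-0.2, -0.4, -1.5]
opening: 0.0215
grip_force: 35.0
```

```bash
python3 -c "
from h import *
plan(597,117,90,-4.5);print(env.observe()['opening'],env.observe()['grip_force'])"
```

```text
t6.9 pos [474.2 -89.6 122.7] az -4.1 tilt 0.05 j7 0.56 | turn rz units 0.08, then shift units x 7.187 y 3.541 z 1.090
0.021485318434606004 34.9673455953598
```

{"api": "step_arm", "payload": {"commands": "0.9 0.44 0 0 0 0.08 0;0.9 0.44 0 0 0 0 0;0.9 0.44 0 0 0 0 0;0.9 0.44 0 0 0 0 0;0.9 0.44 0 0 0 0 0;0.9 0.44 0.4 0 0 0 0;0.9 0.44 0.4 0 0 0 0;0.9 0.44 0.3 0 0 0 0;0 0 0 0 0 0 0;0 0 0 0 0 0 0"}}

```text
t: 7.9
ee_pos: [0.5959, 0.1176, 0.0892]
ee_rot: [0.733, 0.68, -0.001, -0.0]
wrist_force: [-0.1, -0.0, -2.0]
opening: 0.0211
grip_force: 35.0
```

```bash
python3 -c "
from h import *
plan(597,117,15,-4.5)
wrist('w2')"
```

```text
t7.9 pos [595.9 117.6  89.2] az -4.3 tilt 0.09 j7 0.17 | turn rz units 0.04, then shift units x -0.018 y 0.037 z 2.475
```

View pics/w2.png

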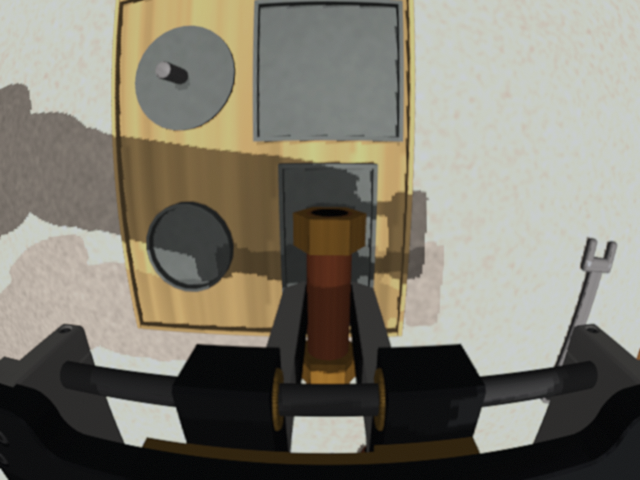

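The tail is held over the trough, whose far rim corners are at (280,165) and (376,164). The round dish is at (190,246), the post base at (185,78) with its top at (164,70), and the square dish spans (255,2) to (403,140).

```bash
python3 -c "
from h import *
o=env.observe()
f=lambda p,z:print((wplane(o,p,z)*1000).round(1)[:,:2].tolist())
f([(280,165),(376,164)],.016)
f([(255,3),(401,3),(403,140),(255,140)],.016)
f([(190,246)],.016);f([(185,78)],.008);f([(164,70)],.042)"
```

```text
[[569.7, 183.3], [635.1, 178.8]]
[[561.4, 301.2], [661.7, 293.2], [654.8, 194.4], [554.1, 202.3]]
[[494.9, 131.2]]
[[504.2, 255.5]]
[[502.8, 256.6]]
```

{"api": "step_arm", "payload": {"commands": "0.03 0.05 0.8 0 0 0 0;0 0 0.9 0 0 0 0;0 0 0.5 0 0 0 0;0 0 0.15 0 0 0 0;0 0 0.1 0 0 0 0;0 0 0 0 0 0 0;0 0 0 0 0 0 0"}}

```text
t: 8.65
ee_pos: [0.5989, 0.118, 0.0175]
ee_rot: [0.734, 0.679, 0.001, 0.0]
wrist_force: [-0.7, 0.7, -1.1]
opening: 0.0215
grip_force: 35.0
```

{"api": "step_arm", "payload": {"commands": "0 0 0.08 0 0 0 0;0 0 0 0 0 0 0;0 0 0 0 0 0 0.3;0 0 0 0 0 0 0.3;0 0 0 0 0 0 0.3;0 0 -0.1 0 0 0 0.3;0 0 -0.4 0 0 0 0.3;0 0 -1 0 0 0 0.3;0 0 -1 0 0 0 0.5;0 0 -1 0 0 0 1;0 0 -0.5 0 0 0 1;0 0 0 0 0 0 1"}}

```text
t: 9.85
ee_pos: [0.5998, 0.1182, 0.1366]
ee_rot: [0.734, 0.679, 0.002, 0.001]
wrist_force: [0.4, -0.2, 0.3]
opening: 0.057
grip_force: 0.0
```

```bash
python3 -c "
from h import *
# elbow: observation pose, tool y az near 100 (arm1 at ~190deg)
plan(595,-355,150,-80)
plan(595,-355,150,100)
wrist('w3')"
```

```text
t9.8 pos [599.8 118.2 136.6] az -4.5 tilt 0.27 j7 0.14 | turn rz units 15.10, then shift units x -2.896 y 15.506 z -0.447
t9.8 pos [599.8 118.2 136.6] az -4.5 tilt 0.27 j7 0.14 | turn rz units -20.90, then shift units x 2.896 y -15.506 z -0.447
```

View pics/w3.png

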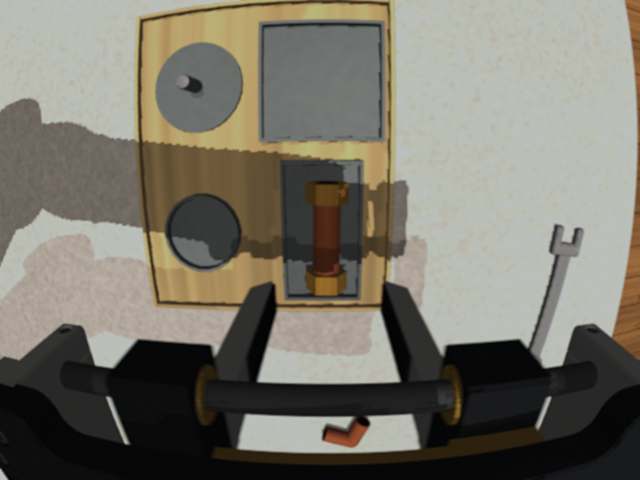

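The tail lies inside the trough, with nuts at (326,193) and (326,281). On to the large elbow.

{"api": "step_arm", "payload": {"commands": "0 0 -0.4 0 0 1 1;0 0 0 0 0 1 1;0 0 0 0 0 1 1;0 0 0 0 0 1 1;0 0 0 0 0 1 1;0 0 0 0 0 1 1;0 0 0 0 0 1 1;0 0 0 0 0 1 1;0 0 0 0 0 1 1;0 0 0 0 0 1 1;0 0 0 0 0 1 1;0 0 0 0 0 1 1"}}

```text
t: 11.1
ee_pos: [0.5969, 0.118, 0.144]
ee_rot: [0.976, 0.219, -0.002, 0.0]
wrist_force: [0.8, 0.7, 0.3]
opening: 0.0938
grip_force: 0.0
```

{"api": "step_arm", "payload": {"commands": "0 0 0 0 0 1 1;0 0 0 0 0 1 1;0 0 0 0 0 1 1;-0.19 1 0 0 0 0 1;-0.19 1 0 0 0 0 1;-0.19 1 0 0 0 0 1;-0.19 1 0 0 0 0 1;-0.19 1 0 0 0 0 1;-0.19 1 0 0 0 0 1;-0.19 1 0 0 0 0 1;-0.19 1 0 0 0 0 1;-0.19 1 0 0 0 0 1"}}

```text
t: 12.3
ee_pos: [0.5958, -0.1575, 0.144]
ee_rot: [0.996, 0.091, -0.002, -0.001]
wrist_force: [-0.4, 0.8, 0.3]
opening: 0.0937
grip_force: 0.0
```

{"api": "step_arm", "payload": {"commands": "-0.19 1 0 0 0 0 1;-0.19 1 0 0 0 0 1;-0.19 1 0 0 0 0 1;-0.19 1 0 0 0 0 1;-0.19 1 0 0 0 0 1;0 0.5 0 0 0 0 1;0 0 0 0 0 0 1;0 0 0 0 0 0 1"}}

```text
t: 13.1
ee_pos: [0.5991, -0.3225, 0.1448]
ee_rot: [0.996, 0.092, -0.001, -0.001]
wrist_force: [0.3, 1.0, 0.4]
opening: 0.094
grip_force: 0.0
```

```bash
python3 -c "
from h import *
plan(595,-355,5,-80)
wrist('w4')"
```

```text
t13.1 pos [ 599.1 -322.5  144.8] az -79.4 tilt 0.15 j7 -0.35 | turn rz units 0.11, then shift units x -0.322 y 1.045 z 4.661
```

View pics/w4.png

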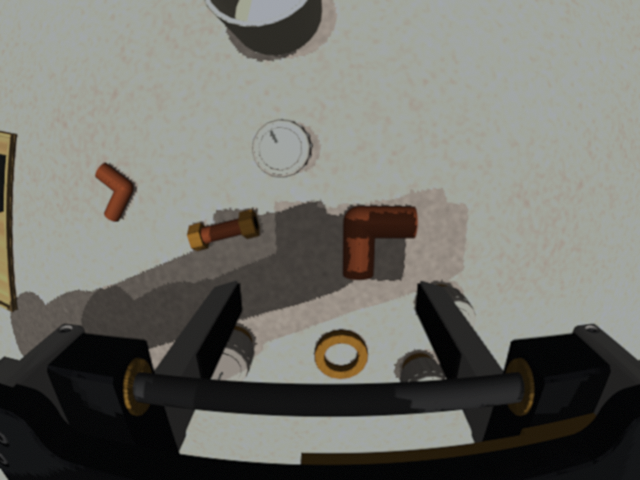

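The elbow's corner is at (360,222), with arm ends at (359,277) and (416,221). The ring is at (341,354).

```bash
python3 -c "
from h import *
o=env.observe()
P=wplane(o,[(360,222),(359,277),(416,221)],.016)*1000;print(P.round(1)[:,:2].tolist())
for k in(1,2):
  d=P[k]-P[0];print(np.linalg.norm(d),np.degrees(np.arctan2(d[1],d[0])))
print((wplane(o,[(341,354)],.012)*1000).round(1))
a=np.radians(189);u=np.array([np.cos(a),np.sin(a)]);v=np.array([-u[1],u[0]])
c=P[0][:2]; g=c+29*u; print('grip',g,'centre',c+17*u+17*v)
plan(g[0],g[1],6,-81)
"
```

```text
[[617.2, -345.4], [567.8, -355.0], [627.4, -393.4]]
50.309594123525876 -169.05033082248815
49.0027267888526 -78.01019581057194
[[ 482.2 -355.8   12. ]]
grip [ 588.52832364 -349.98632352] centre [ 603.03996963 -364.89981173]
t13.2 pos [ 599.4 -321.8  145.1] az -79.4 tilt 0.15 j7 -0.35 | turn rz units 0.32, then shift units x -0.506 y 0.871 z 4.636
```

{"api": "step_arm", "payload": {"commands": "-0.5 0.91 0 0 0 -0.1 1;0 0 0.9 0 0 0 0.8;0 0 1 0 0 0 0.7;0 0 1 0 0 0 0.65;0 0 0.9 0 0 0 0.65;0 0 0.7 0 0 0 0.65;0 0 0.08 0 0 0 0.65;0 0 0 0 0 0 0.4;0 0 0 0 0 0 0;0 0 0 0 0 0 0;0 0 0 0 0 0 0;0 0 0 0 0 0 0"}}

```text
t: 14.35
ee_pos: [0.5897, -0.3537, 0.0095]
ee_rot: [0.995, 0.096, 0.0, 0.0]
wrist_force: [-0.4, 1.5, 3.5]
opening: 0.0271
grip_force: 34.9
```

{"api": "step_arm", "payload": {"commands": "0 0 0 0 0 0 0;0 0 0 0 0 0 0"}}

```text
t: 14.55
ee_pos: [0.5897, -0.3537, 0.0095]
ee_rot: [0.995, 0.096, 0.0, -0.0]
wrist_force: [-0.9, 1.1, 5.9]
opening: 0.0273
grip_force: 34.9
```

{"api": "step_arm", "payload": {"commands": "0 0 -0.8 0 0 0 0;0 0 -1 0 0 0 0;0 0 -1 0 0 0.8 0;0 0 -1 0 0 0.8 0;0 0 0 0 0 0.8 0;0 0 0 0 0 0.8 0;0 0 0 0 0 0 0"}}

```text
t: 15.25
ee_pos: [0.5891, -0.3536, 0.1223]
ee_rot: [0.999, -0.044, -0.0, 0.0]
wrist_force: [0.5, 0.1, -3.0]
opening: 0.0273
grip_force: 34.9
```

```bash
python3 -c "
from h import *
plan(597,260,70,-95)
print(env.observe()['wrist_force'],env.observe()['opening'])"
```

```text
t15.2 pos [ 589.1 -353.6  122.3] az -95.0 tilt 0.03 j7 -0.53 | turn rz units -0.00, then shift units x -1.521 y -20.400 z 1.743
[ 0.51260536  0.05180929 -3.00013711] 0.027302642192160612
```

{"api": "step_arm", "payload": {"commands": "-0.08 -1 0 0 0 0 0;-0.08 -1 0 0 0 0 0;-0.08 -1 0 0 0 0 0;-0.08 -1 0 0 0 0 0;-0.08 -1 0 0 0 0 0;-0.08 -1 0 0 0 0 0;-0.08 -1 0 0 0 0 0;-0.08 -1 0 0 0 0 0;-0.08 -1 0 0 0 0 0;-0.08 -1 0 0 0 0 0;-0.08 -1 0 0 0 0 0;-0.08 -1 0 0 0 0 0"}}

```text
t: 16.45
ee_pos: [0.5916, 0.0086, 0.1223]
ee_rot: [0.999, -0.043, -0.0, 0.0]
wrist_force: [1.3, 0.4, -1.2]
opening: 0.027
grip_force: 34.9
```

{"api": "step_arm", "payload": {"commands": "-0.08 -1 0 0 0 0 0;-0.08 -1 0 0 0 0 0;-0.08 -1 0 0 0 0 0;-0.08 -1 0 0 0 0 0;-0.08 -1 0 0 0 0 0;-0.08 -1 0 0 0 0 0;-0.08 -1 0.5 0 0 0 0;0 -1 0.5 0 0 0 0;0 -0.4 0.7 0 0 0 0;0 0 0 0 0 0 0;0 0 0 0 0 0 0"}}

```text
t: 17.55
ee_pos: [0.5969, 0.2586, 0.0715]
ee_rot: [0.999, -0.043, -0.0, 0.001]
wrist_force: [0.6, -0.4, 0.1]
opening: 0.0273
grip_force: 34.9
```

```bash
python3 -c "
from h import *
plan(597,260,18,-95)
wrist('w5')"
```

```text
t17.6 pos [596.9 258.6  71.5] az -95.0 tilt 0.11 j7 -1.34 | turn rz units 0.01, then shift units x -0.001 y -0.048 z 1.783
```

View pics/w5.png

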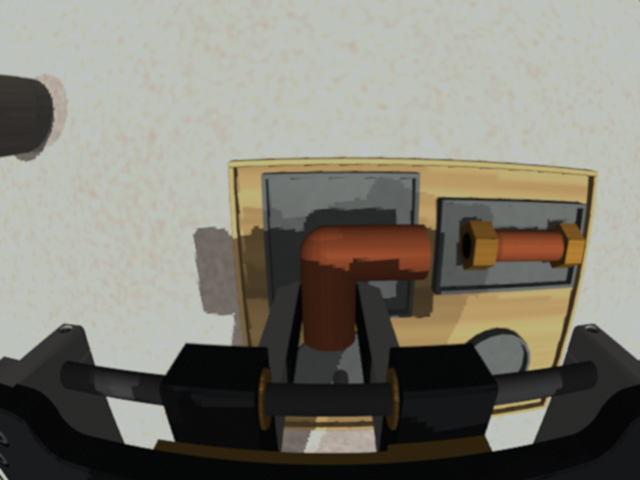

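The elbow is held level over the square dish, whose rim spans (263,173) to (418,315).

{"api": "step_arm", "payload": {"commands": "0 -0.03 0.7 0 0 0 0;0 0 0.6 0 0 0 0;0 0 0.3 0 0 0 0;0 0 0.13 0 0 0 0;0 0 0 0 0 0 0;0 0 0 0 0 0 0;0 0 0.05 0 0 0 0;0 0 0 0 0 0 0"}}

```text
t: 18.4
ee_pos: [0.5974, 0.2609, 0.0186]
ee_rot: [0.999, -0.043, 0.0, -0.0]
wrist_force: [0.1, 0.1, -1.3]
opening: 0.0278
grip_force: 34.9
```

{"api": "step_arm", "payload": {"commands": "0 0 0 0 0 0 0.38;0 0 0 0 0 0 0.38;0 0 0 0 0 0 0.38;0 0 -0.3 0 0 0 0.38;0 0 -0.9 0 0 0 0.38;0 0 -1 0 0 0 0.6;0 0 -1 0 0 0 1;0 0 -1 0 0 0 1;0 0 0 0 0 0 1"}}

```text
t: 19.3
ee_pos: [0.6002, 0.2606, 0.1494]
ee_rot: [0.999, -0.044, 0.004, -0.001]
wrist_force: [1.3, 0.1, -0.2]
opening: 0.0639
grip_force: 0.0
```

```bash
python3 -c "
from h import *
plan(470,-248,180,-95)
wrist('w6')"
```

```text
t19.3 pos [600.2 260.6 149.4] az -95.0 tilt 0.46 j7 -1.40 | turn rz units -0.00, then shift units x -2.845 y 17.266 z -1.019
```

View pics/w6.png

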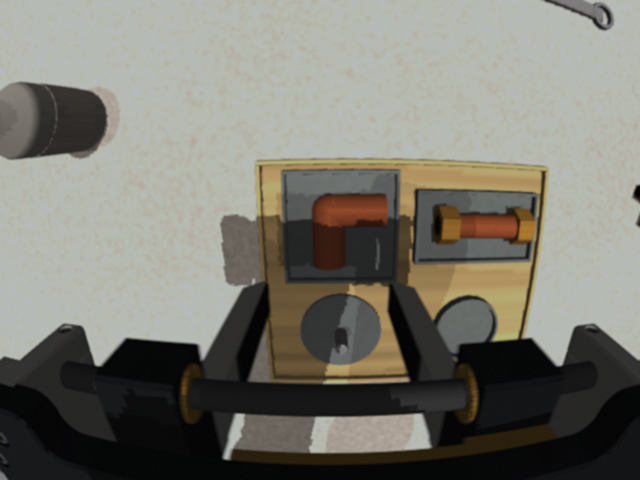

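The elbow lies flat inside the square dish, spanning (313,193) to (387,270), and the tail is still in the trough. The valve head is next.

{"api": "step_arm", "payload": {"commands": "-0.16 1 0 0 0 0 1;-0.16 1 0 0 0 0 1;-0.16 1 0 0 0 0 1;-0.16 1 0 0 0 0 1;-0.16 1 0 0 0 0 1;-0.16 1 0 0 0 0 1;-0.16 1 0 0 0 0 1;-0.16 1 0 0 0 0 1;-0.16 1 0 0 0 0 1;-0.16 1 0 0 0 0 1;-0.16 1 0 0 0 0 1;-0.16 1 0 0 0 0 1"}}

```text
t: 20.55
ee_pos: [0.5073, -0.0935, 0.1434]
ee_rot: [0.999, -0.043, -0.001, -0.0]
wrist_force: [-0.4, -0.4, 0.0]
opening: 0.0941
grip_force: 0.0
```

{"api": "step_arm", "payload": {"commands": "-0.16 1 0 0 0 0 1;-0.16 1 0 0 0 0 1;-0.16 1 0 0 0 0 1;-0.16 1 0 0 0 0 1;-0.3 1 0 0 0 0 1;0 0.2 0 0 0 0 1;0 0 0 0 0 0 1;0 0 0 0 0 0 1"}}

```text
t: 21.35
ee_pos: [0.467, -0.2442, 0.1436]
ee_rot: [0.999, -0.043, -0.001, -0.001]
wrist_force: [1.0, 0.5, -0.3]
opening: 0.0941
grip_force: 0.0
```

```bash
python3 -c "
from h import *
plan(470,-248,13,-95)
wrist('w7')"
```

```text
t21.4 pos [ 467.  -244.2  143.6] az -94.9 tilt 0.12 j7 -0.45 | turn rz units 0.02, then shift units x 0.110 y 0.119 z 4.352
```

View pics/w7.png

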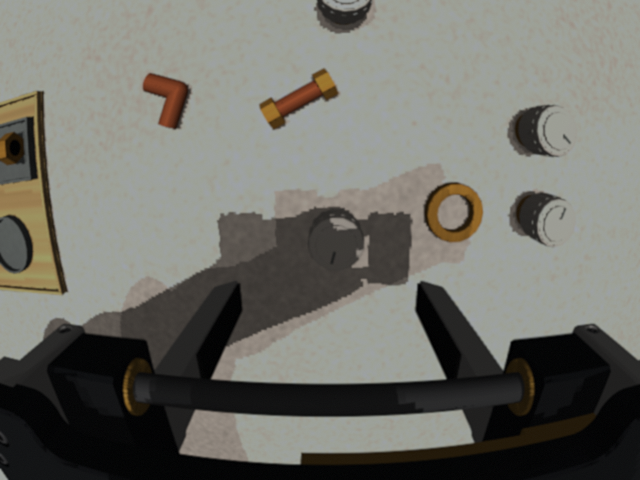

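The chosen valve head's top is at (336,241), in the gripper's shadow between the fingers. The ring is at (454,212).

```bash
python3 -c "
from h import *
o=env.observe()
print((wplane(o,[(336,241),(308,241),(364,241)],.05)*1000).round(1),(wplane(o,[(454,212)],.014)*1000).round(1))"
```

```text
[[ 472.9 -249.4   50. ]
 [ 474.7 -228.1   50. ]
 [ 471.1 -270.8   50. ]] [[ 480.3 -355.3   14. ]]
```

Valve at (472,-250) mm, with a measured width of 43 mm against the 44 mm given.

{"api": "step_arm", "payload": {"commands": "0.16 0.18 0.4 0 0 0 1;0 0 0.9 0 0 0 1;0 0 0.9 0 0 0 1;0 0 0.9 0 0 0 1;0 0 0.8 0 0 0 1;0 0 0.42 0 0 0 1;0 0 0 0 0 0 0.7;0 0 0 0 0 0 0.3;0 0 0 0 0 0 0.2;0 0 0 0 0 0 0.2;0 0 0 0 0 0 0.2;0 0 0 0 0 0 0.2", "squeeze": 30}}

```text
t: 22.6
ee_pos: [0.4714, -0.2516, 0.0151]
ee_rot: [0.999, -0.043, 0.0, 0.0]
wrist_force: [-0.6, -0.3, 0.4]
opening: 0.0494
grip_force: 0.0
```

{"api": "step_arm", "payload": {"commands": "0 0 0 0 0 0 0.2;0 0 -0.6 0 0 0 0.2;0 0 -1 0 0 0 0.2;0 0 -1 0 0 0 0.2;0 0 -1 0 0 0 0.2;0 0 -0.4 0 0 0 0.2;0 0 0 0 0 0 0.2"}}

```text
t: 23.3
ee_pos: [0.4719, -0.252, 0.1357]
ee_rot: [0.999, -0.043, 0.001, 0.0]
wrist_force: [-0.5, -1.1, -2.1]
opening: 0.0434
grip_force: 30.0
```

```bash
python3 -c "
from h import *
plan(493,128,60,-95)"
```

```text
t23.3 pos [ 471.9 -252.   135.7] az -95.0 tilt 0.15 j7 -0.44 | turn rz units 0.01, then shift units x -0.405 y -12.678 z 2.522
```

{"api": "step_arm", "payload": {"commands": "-0.03 -1 0 0 0 0 0.2;-0.03 -1 0 0 0 0 0.2;-0.03 -1 0 0 0 0 0.2;-0.03 -1 0 0 0 0 0.2;-0.03 -1 0 0 0 0 0.2;-0.03 -1 0 0 0 0 0.2;-0.03 -1 0 0 0 0 0.2;-0.03 -1 0 0 0 0 0.2;-0.03 -1 0 0 0 0 0.2;-0.03 -1 0 0 0 0 0.2;-0.03 -1 0 0 0 0 0.2;-0.07 -1 0 0 0 0 0.2"}}

```text
t: 24.5
ee_pos: [0.4895, 0.1094, 0.133]
ee_rot: [0.999, -0.043, -0.001, 0.0]
wrist_force: [0.6, -0.3, -1.6]
opening: 0.0436
grip_force: 30.0
```

{"api": "step_arm", "payload": {"commands": "0 -0.68 0 0 0 0 0.2;0 0 0.7 0 0 0 0.2;0 0 0.8 0 0 0 0.2;0 0 0.5 0 0 0 0.2;0 0 0 0 0 0 0.2;0 0 0 0 0 0 0.2"}}

```text
t: 25.1
ee_pos: [0.4916, 0.128, 0.0739]
ee_rot: [0.999, -0.044, -0.001, 0.0]
wrist_force: [0.1, -0.4, -1.1]
opening: 0.0435
grip_force: 30.0
```

```bash
python3 -c "
from h import *
plan(493,128,23,-95)
im=env.snapshot('side')[:,:,::-1]
cv2.imwrite('pics/s8.png',cv2.resize(im[100:250,210:370],None,fx=4,fy=4,interpolation=2))"
```

```text
t25.1 pos [491.6 128.   73.9] az -95.0 tilt 0.11 j7 -1.00 | turn rz units -0.00, then shift units x 0.046 y -0.004 z 1.696
```

View pics/s8.png

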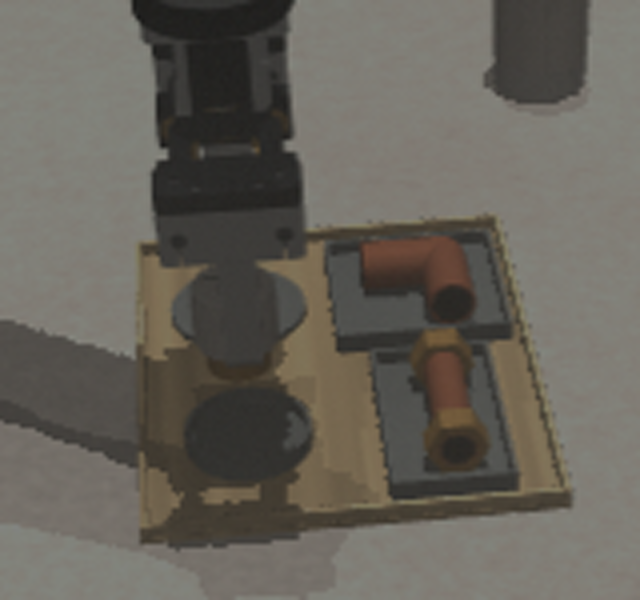

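The valve head is upright in the fingers with its collar at crop (240,370), above the round dish at crop (250,432).

{"api": "step_arm", "payload": {"commands": "0.04 0 0.6 0 0 0 0.2;0 0 0.6 0 0 0 0.2;0 0 0.3 0 0 0 0.2;0 0 0.15 0 0 0 0.2;0 0 0 0 0 0 0.2;0 0 0 0 0 0 0.2"}}

```text
t: 25.75
ee_pos: [0.494, 0.1283, 0.0258]
ee_rot: [0.999, -0.044, 0.001, -0.0]
wrist_force: [0.0, 0.4, -0.4]
opening: 0.0437
grip_force: 30.0
```

{"api": "step_arm", "payload": {"commands": "0 0 0.05 0 0 0 0.2;0 0 0.05 0 0 0 0.2;0 0 0 0 0 0 0.2;0 0 0 0 0 0 0.2"}}

```text
t: 26.15
ee_pos: [0.4939, 0.1285, 0.0229]
ee_rot: [0.999, -0.043, 0.001, -0.0]
wrist_force: [-1.3, -0.3, 5.0]
opening: 0.0437
grip_force: 30.0
```

{"api": "step_arm", "payload": {"commands": "0 0 0 0 0 0 0.6;0 0 0 0 0 0 0.8;0 0 0 0 0 0 0.9;0 0 -0.2 0 0 0 0.9;0 0 -0.6 0 0 0 0.9;0 0 -1 0 0 0 1;0 0 -1 0 0 0 1;0 0 -1 0 0 0 1;0 0 -0.5 0 0 0 1;0 0 0 0 0 0 1"}}

```text
t: 27.15
ee_pos: [0.4946, 0.1285, 0.1527]
ee_rot: [0.999, -0.043, 0.002, -0.001]
wrist_force: [0.2, -0.6, 0.8]
opening: 0.0939
grip_force: 0.0
```

```bash
python3 -c "
from h import *
plan(479.5,-357,150,-95)
wrist('w9')"
```

```text
t27.1 pos [494.6 128.5 152.7] az -95.0 tilt 0.20 j7 -1.16 | turn rz units 0.01, then shift units x 0.908 y 16.167 z 0.091
```

View pics/w9.png

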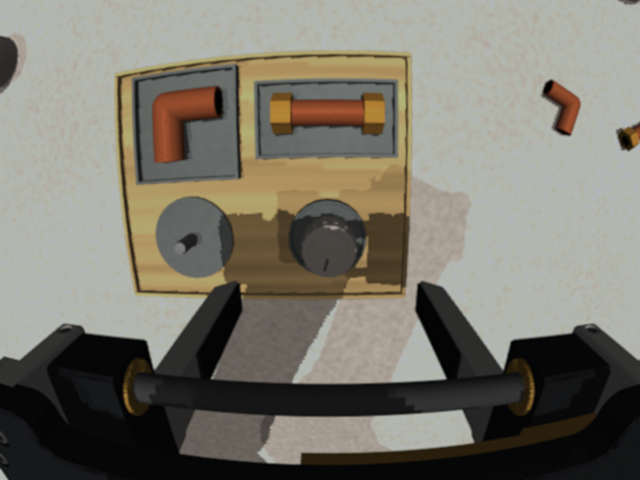

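The valve head stands upright in the round dish at (328,240), and all earlier placements are intact. The ring is next.

{"api": "step_arm", "payload": {"commands": "0.05 1 0 0 0 0 1;0.05 1 0 0 0 0 1;0.05 1 0 0 0 0 1;0.05 1 0 0 0 0 1;0.05 1 0 0 0 0 1;0.05 1 0 0 0 0 1;0.05 1 0 0 0 0 1;0.05 1 0 0 0 0 1;0.06 1 0 0 0 0 1;0.06 1 0 0 0 0 1;0.06 1 0 0 0 0 1;0.06 1 0 0 0 0 1"}}

```text
t: 28.4
ee_pos: [0.4803, -0.2324, 0.1493]
ee_rot: [0.999, -0.044, -0.001, -0.001]
wrist_force: [0.8, 0.3, 0.1]
opening: 0.0943
grip_force: 0.0
```

{"api": "step_arm", "payload": {"commands": "0.06 1 0 0 0 0 0.9;0.06 1 0 0 0 0 0.8;0.06 1 0 0 0 0 0.76;0.1 1 0 0 0 0 0.76;0 0.17 0 0 0 0 0.76;0 0 0 0 0 0 0.76;0 0 0 0 0 0 0.76"}}

```text
t: 29.1
ee_pos: [0.4786, -0.3555, 0.1499]
ee_rot: [0.999, -0.043, -0.001, -0.001]
wrist_force: [0.5, 0.2, -0.7]
opening: 0.0716
grip_force: 0.0
```

```bash
python3 -c "
from h import *
o,im=wrist('w10')
hsv=cv2.cvtColor(im,cv2.COLOR_RGB2HSV);m=cv2.inRange(hsv,(12,120,40),(30,255,255));m[330:]=0
k,l,s,c=cv2.connectedComponentsWithStats(m)
for i in range(1,k):
  if s[i,4]>300:
    cn=max(cv2.findContours((l==i).astype(np.uint8),0,2)[0],key=len)[:,0]
    P=wplane(o,cn,.014)*1000;print(s[i],cv2.minEnclosingCircle(P[:,:2].astype(np.float32)))
plan(480,-356.5,4,-95)"
```

```text
[187 101  24  28 386] ((596.28857421875, -252.5481414794922), 12.535270690917969)
[144 132  24  26 322] ((575.5527954101562, -206.4215087890625), 12.912090301513672)
[ 302  203   60   59 1649] ((479.82232666015625, -357.4697265625), 26.81812286376953)
t29.1 pos [ 478.9 -355.3  150.2] az -94.9 tilt 0.15 j7 -0.41 | turn rz units 0.02, then shift units x 0.041 y 0.038 z 4.872
```

{"api": "step_arm", "payload": {"commands": "0.03 0.07 0.9 0 0 0 0.76;0 0 1 0 0 0 0.76;0 0 1 0 0 0 0.76;0 0 1 0 0 0 0.76;0 0 0.7 0 0 0 0.76;0 0 0.25 0 0 0 0.76;0 0 0 0 0 0 0.76;0 0 0 0 0 0 0.5;0 0 0 0 0 0 0.3;0 0 0 0 0 0 0.3;0 0 0 0 0 0 0.3;0 0 0 0 0 0 0.3", "squeeze": 30}}

```text
t: 30.35
ee_pos: [0.4802, -0.3597, 0.0068]
ee_rot: [0.999, -0.043, 0.001, 0.0]
wrist_force: [0.1, 1.2, 6.5]
opening: 0.0534
grip_force: 30.0
```

{"api": "step_arm", "payload": {"commands": "0 0 0 0 0 0 0.3;0 0 0 0 0 0 0.3;0 0 -0.5 0 0 0 0.3;0 0 -1 0 0 0 0.3;0 0 -1 0 0 0 0.3;0 0 -1 0 0 0 0.3;0 0 -0.4 0 0 0 0.3;0 0 0 0 0 0 0.3"}}

```text
t: 31.15
ee_pos: [0.4802, -0.3603, 0.1245]
ee_rot: [0.999, -0.044, 0.001, 0.001]
wrist_force: [0.1, -0.3, -0.9]
opening: 0.053
grip_force: 30.0
```

```bash
python3 -c "
from h import *
plan(503,255.5,100,-95)"
```

```text
t31.1 pos [ 480.2 -360.3  124.5] az -95.0 tilt 0.19 j7 -0.38 | turn rz units 0.00, then shift units x -1.031 y -20.515 z 0.816
```

{"api": "step_arm", "payload": {"commands": "-0.05 -1 0 0 0 0 0.3;-0.05 -1 0 0 0 0 0.3;-0.05 -1 0 0 0 0 0.3;-0.05 -1 0 0 0 0 0.3;-0.05 -1 0 0 0 0 0.3;-0.05 -1 0 0 0 0 0.3;-0.05 -1 0 0 0 0 0.3;-0.05 -1 0 0 0 0 0.3;-0.05 -1 0 0 0 0 0.3;-0.05 -1 0 0 0 0 0.3;-0.05 -1 0 0 0 0 0.3;-0.05 -1 0 0 0 0 0.3"}}

```text
t: 32.35
ee_pos: [0.4917, 0.0021, 0.1214]
ee_rot: [0.999, -0.044, -0.001, 0.0]
wrist_force: [0.6, -0.4, -1.4]
opening: 0.0533
grip_force: 30.0
```

{"api": "step_arm", "payload": {"commands": "-0.05 -1 0 0 0 0 0.3;-0.05 -1 0 0 0 0 0.3;-0.05 -1 0 0 0 0 0.3;-0.05 -1 0 0 0 0 0.3;-0.05 -1 0 0 0 0 0.3;-0.05 -1 0 0 0 0 0.3;-0.05 -1 0 0 0 0 0.3;-0.1 -1 0 0 0 0 0.3;-0.05 -0.5 0 0 0 0 0.3;0 0 0.8 0 0 0 0.3;0 0 0 0 0 0 0.3;0 0 0 0 0 0 0.3"}}

```text
t: 33.55
ee_pos: [0.4996, 0.2546, 0.0982]
ee_rot: [0.999, -0.044, -0.001, 0.001]
wrist_force: [0.2, -0.1, -1.7]
opening: 0.053
grip_force: 30.0
```

```bash
python3 -c "
from h import *
plan(503,256,16,-95)
wrist('w11')"
```

```text
t33.5 pos [499.6 254.6  98.2] az -95.1 tilt 0.13 j7 -1.34 | turn rz units -0.02, then shift units x 0.109 y -0.058 z 2.741
```

View pics/w11.png

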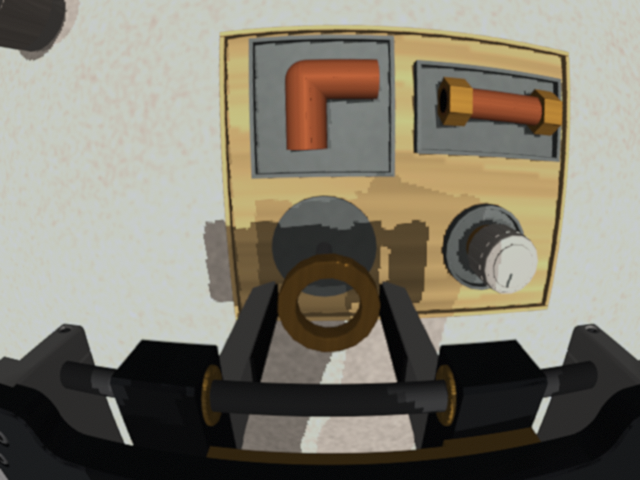

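The ring is held level at (329,303). The post base spans (272,246) to (376,246), with the post partly hidden behind the ring.

```bash
python3 -c "
from h import *
o=env.observe()
print((wplane(o,[(272,246),(376,246),(325,197),(324,296)],.008)*1000).round(1)[:,:2].tolist())
print('ring',(wplane(o,[(329,303),(329,255),(329,350),(279,303),(380,303)],.104)*1000).round(1)[:,:2].tolist())
plan(503,256,16,-95)"
```

```text
[[507.2, 298.0], [500.0, 218.7], [541.0, 254.1], [462.2, 262.2]]
ring [[501.0, 255.0], [527.1, 252.7], [472.2, 257.6], [503.2, 281.0], [498.4, 228.5]]
t33.6 pos [500.3 254.6  98.9] az -95.1 tilt 0.06 j7 -1.34 | turn rz units -0.02, then shift units x 0.087 y -0.053 z 2.763
```

{"api": "step_arm", "payload": {"commands": "0.08 -0.06 0 0 0 0 0.3;0 0 0.6 0 0 0 0.3;0 0 0.6 0 0 0 0.3;0 0 0.5 0 0 0 0.3;0 0 0.4 0 0 0 0.3;0 0 0.3 0 0 0 0.3;0 0 0.2 0 0 0 0.3;0 0 0 0 0 0 0.3;0 0 0 0 0 0 0.3"}}

```text
t: 34.5
ee_pos: [0.503, 0.2576, 0.021]
ee_rot: [0.999, -0.044, 0.0, -0.0]
wrist_force: [0.2, -0.1, -2.1]
opening: 0.0533
grip_force: 30.0
```

Threaded with no contact force. I'll lower the last few millimetres and release.

{"api": "step_arm", "payload": {"commands": "0 0 0.1 0 0 0 0.3;0 0 0.08 0 0 0 0.3;0 0 0 0 0 0 0.3;0 0 0 0 0 0 0.75;0 0 0 0 0 0 0.75;0 0 0 0 0 0 0.75;0 0 -0.3 0 0 0 0.75;0 0 -0.9 0 0 0 0.75;0 0 -1 0 0 0 0.75;0 0 -1 0 0 0 0.75;0 0 -1 0 0 0 0.75;0 0 0 0 0 0 0.75"}}

```text
t: 35.7
ee_pos: [0.5054, 0.2578, 0.1456]
ee_rot: [0.999, -0.044, 0.003, -0.001]
wrist_force: [0.5, 0.4, 0.1]
opening: 0.0705
grip_force: 0.0
```

```bash
python3 -c "
from h import *
o,im=wrist('w12')
im2=env.snapshot('side')
a=cv2.resize(im[:,:,::-1],(440,330));b=cv2.resize(im2[130:250,220:370,::-1],(400,330),interpolation=2)[:,:360]
cv2.imwrite('pics/fin.png',np.hstack([a,b]))"
```

```text
(no output)
```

View pics/fin.png

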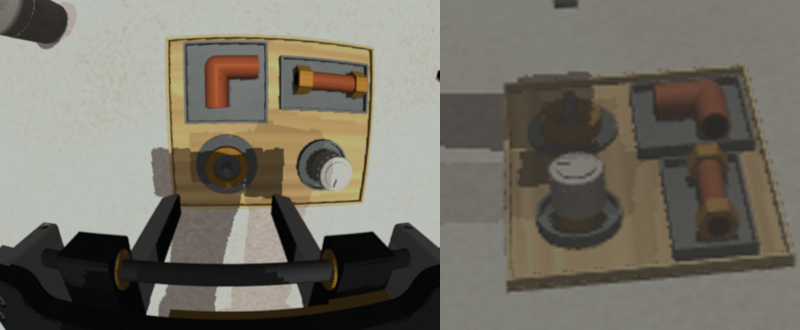

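All four fittings are seated. The ring lies on the base at (227,168) with the post through it, and the valve head, elbow and tail are in their holders. The robot is clear.

```bash
python3 -c "
from rig import env
print(env.close_job())"
```

```text
the job is handed in; nothing more can be done
None
```

The job is handed in at about 36 s of the 104 s limit: tail in the trough, elbow flat in the square dish, valve head upright in the round dish and ring flat over the post, placed in that order, with the small tail and small elbow left alone.

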